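# Put the studio supplies back in their holders

## Task

Clear up the painter's bench: put the squeeze bottle in the narrow cup, the lidded jar in the wide shallow cup, the roll of tape over the spindle and the sanding block in the rectangular tray, each standing upright and resting fully on its holder's floor. Set each one down rather than dropping it, and leave the brush pot and the paint tub where they stand.

Things in the scene. Friction and masses are not known exactly. Their poses are not given: they have to be found in the camera images.
- bottle: Small white plastic squeeze bottle, loose, standing upright: round body 42 mm diameter with straight sides up to 70 mm, then a shoulder and a narrow black nozzle, 102 mm high overall. About 0.1 kg. Origin: centre of its underside, z up.
- jar: Amber glass jar with a flat steel lid, loose, upright: 62 mm diameter, 60 mm high (the lid is the top 14 mm, as wide as the jar). About 0.22 kg. Origin: centre of its underside, z up.
- tape: Roll of cream paper tape, loose, lying flat with its bore upright: 58 mm outside diameter, 36 mm bore, 46 mm high. 0.06 kg. Origin: centre of its underside, z up along the bore.
- sander: Sanding block, cork below and brown wood above, loose, lying flat: 95 mm long (its x), 50 mm wide (its y), 42 mm high. About 0.09 kg. Origin: centre of its underside, z up.
- narrow_cup: Holder for the squeeze bottle: round cup, 70 mm outside diameter, 60 mm inside, 24 mm high overall, inner floor 4 mm above the bench. Fixed to the bench. Plain aluminium. Origin: centre of its underside, on the bench.
- wide_cup: Holder for the jar: round shallow cup, 90 mm outside diameter, 80 mm inside, 14 mm high overall, inner floor 4 mm above the bench. Fixed to the bench. Plain aluminium. Origin: centre of its underside, on the bench.
- spindle: Holder for the tape roll: flat disc 72 mm in diameter and 6 mm thick with an upright post of 18 mm diameter in its centre; top of the post 40 mm above the bench. The roll goes over the post and rests on the disc. Fixed to the bench. Plain aluminium. Origin: centre of its underside, on the bench.
- tray: Holder for the sanding block: rectangular open tray, 121 mm (its x) by 76 mm (its y) outside, 111 by 66 mm inside, walls 5 mm thick, 12 mm high overall, inner floor 5 mm above the bench. The block lies in it with its length along the tray's length, either way round. Fixed to the bench. Plain aluminium. Origin: centre of its underside, on the bench.
- brush_pot: Bystander, to be left alone: white ceramic pot, 84 mm diameter and 100 mm high, with brushes standing in it up to about 200 mm. Origin: centre of its underside.
- paint_tub: Bystander, to be left alone: white plastic tub with a grey lid, 100 mm diameter, 96 mm high. Origin: centre of its underside.
Mind the look-alikes: they are no part of the job. What is shaped like the bottle but blue is not meant.

How it is judged:
By the outcome, as a careful person would: the job done as asked, in the order asked, and still so for the second after the job is handed in, with the robot touching nothing.
It also fails if it takes over 128 s, if anything falls off the work surface, if the arm or the gripper's body presses on something with over 40 N, if the wrist force passes 120 N, or if a joint passes its speed limit or range.

## Robot

A 6-joint arm with a two-finger parallel gripper is mounted at the origin on the work surface. World frame = base frame: x ahead of the robot, y to its left, z up, the work surface at z = 0. Lengths are in m, angles in rad, forces in N, time in s.
With the tool pointing down it reaches from about 0.375 to 0.9 m from the base axis. Payload 3.1 kg.
Tool frame: the origin (TCP) lies on the centre line of the jaws, within the pads' length; the fingertips stand robot.finger_overhang ahead of it and the grasp point (between the pads) lies 2 mm behind it (robot.finger_overhang is the distance from the TCP to the fingertips, in m); z points along the fingers, y is the direction in which the jaws open and shut (so a half turn about z gives the same grasp; the last joint's range is limited). The gripper opens to 87 mm and grips with 3 to 60 N. Pads are 19 mm wide; open, the fingers measure 117 mm over their backs; the gripper's body (75 mm by 190 mm) begins 51 mm behind the grasp point.
Start: joints at [-1.294, 0.527, 1.433, -0, 1.181, -0.178], TCP at [0.275, -0.561, 0.24] pointing down, gripper open.
Joint ranges: [-3.08, 3.08], [-0.75, 2.2], [0.22, 2.44], [-1.43, 4.57], [0, 2.65], [-2.85, 2.85]. Speed limits (rad/s): [2.79, 2.79, 3.14, 3.14, 3.14, 3.14].

## Interface

Orientations are given as a unit quaternion [x, y, z, w].
In Python, from rig import robot gives the robot as it stands. The module is installed in compiled form; this text tells all that it offers.
- The arm moves only by the tool step_arm, never from a script. Its arguments are lists of equal length, an entry for each row: "slide": the shift along the tool's x, y, z in mm, a list of three; "twist": the turn about the tool's z in degrees. A call has 1 to 20 rows; each row shifts and turns the commanded pose from where the row before left it, along the tool's axes as they then stand; what a row does not reach is not made up. A row lasts 1/12 s, in which the tool goes at most 41.7 mm and 7.16 degrees, less where a joint would pass 70% of its speed; a pose out of reach is approached as far as the arm can. A call is refused whole if a number of a shift passes 41.7 or a number of a turn 7.16, either way. A call with a gripper value outside its range is refused whole. "jaw" is the finger opening in mm, from 0 to 87, set as the call begins (left out, the last holds). The fingers move at their own pace and stop on an object; "force" is the grip in N (left out, the last holds). Time passes only in rows, so rows that do not move let the fingers close. It gives the time, the measured TCP pose, the force and the opening at its end, in the units of the state.
- robot.get_obs(): the state, without advancing time (a new reading comes with each control period).
- robot.camera(name): name is "scene" or "top"; returns a dict with "color" (420x560x3 uint8, blue, green, red), "depth" (420x560 float32, m along the optical axis (not along the pixel's ray), 0 where there is no reading), "camera_matrix" (3x3 intrinsics, pixels), "origin" and "orientation" of the camera in the world. Camera axes: x right, y down, z forward; pixel columns grow to the right and rows downward; lengths in m; the calibration is good to about 2 mm. A picture is of the moment at which its call begins.
- robot.hand_in(): hands the job in, once; it reports no verdict.
The state is a dict: "time": time; "q": joint angles; "joint_velocities": joint speeds; "joint_torque": joint torques, N m; "position": TCP position; "tool_rot": TCP orientation; "ft_force": force on the tool from outside, world axes, zero at the start; "moment": the same for the moment, N m; "grip_width": finger opening in m.
Only numpy, scipy, OpenCV 4.12 (cv2) and the standard library are available. Lean on these libraries where they do the work, as an engineer would, in place of code of your own. Each camera call takes 0.05 s, during which the arm holds its last target.

## Working session

There is one attempt and no reset: what is moved stays moved. The work goes in short steps, Python scripts to look and compute and a tool call to move; the robot and the scene stay as the last step left them, time stands still between calls to the robot, and variables do not carry over. Pictures are saved under pics/ and viewed, and the job is handed in when it is done.

Besides the shell and the picture viewer there is one more tool, called after "Request:" as name(argument=value, ...) on one line, values as JSON. step_arm: Moves the arm, as the interface text tells. Its arguments: {"type":"object","properties":{"slide":{"type":"array","items":{"type":"array","items":{"type":"number"}}},"twist":{"type":"array","items":{"type":"number"}},"jaw":{"type":"number"},"force":{"type":"number"}},"required":["slide","twist"]}

```bash
mkdir -p pics
python3 - <<'E'
from rig import robot
import cv2,numpy as np,pickle
o=robot.get_obs();print(o['time'],o['position'],o['tool_rot'],o['grip_width'],robot.finger_overhang)
for n in('scene','top'):
    c=robot.camera(n);pickle.dump(c,open(f'{n}0.pkl','wb'));cv2.imwrite(f'pics/{n}0.png',c['color']);print(n,c['origin'],c['orientation'],c['camera_matrix'])
E
```

```text
0.0 [ 0.27495169 -0.56049268  0.23855768] [ 9.74139640e-01  2.25944170e-01 -6.12489917e-05 -1.09053361e-03] 0.08739834777449318 0.017
scene [1.45655777e+00 1.27866411e-03 1.12151745e+00] [ 0.65655356  0.67945788 -0.22878183 -0.2343785 ] [[535.48401103   0.         281.40281699]
 [  0.         535.48401103 219.44918767]
 [  0.           0.           1.        ]]
top [ 0.49375744 -0.01598932  1.55807743] [ 0.71147667 -0.70201397  0.01481601 -0.0275287 ] [[453.00371777   0.         273.83333755]
 [  0.         453.00371777 212.19505779]
 [  0.           0.           1.        ]]
```

View pics/scene0.png

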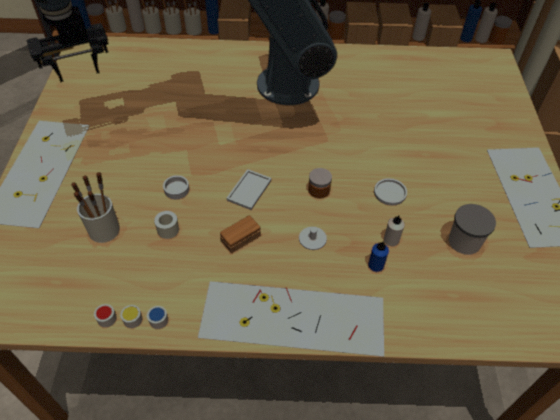

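View pics/top0.png

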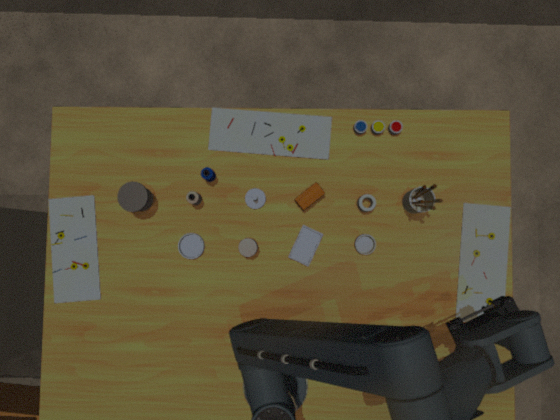

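The scene picture shows the white bottle at (394,232), the blue look-alike at (378,257), the jar at (320,183) and the tape at (167,225). The sander is at (240,234), the narrow cup at (177,187), the wide cup at (390,191), the spindle at (313,237) and the tray at (250,188). Next I'll enlarge the top view.

```bash
cat > h.py <<'E'
import cv2,numpy as np,pickle
from scipy.spatial.transform import Rotation as R
def load(n): return pickle.load(open(n,'rb'))
def ray(c,u,v,z):
    K=c['camera_matrix'];d=R.from_quat(c['orientation']).apply([(u-K[0,2])/K[0,0],(v-K[1,2])/K[1,1],1]);o=np.array(c['origin'])
    return o+d*(z-o[2])/d[2]
def cloud(c):
    K=c['camera_matrix'];D=c['depth'];v,u=np.mgrid[:D.shape[0],:D.shape[1]]
    P=np.stack([(u-K[0,2])/K[0,0]*D,(v-K[1,2])/K[1,1]*D,D],-1)
    return R.from_quat(c['orientation']).apply(P.reshape(-1,3)).reshape(P.shape)+c['origin']
def crop(c,x0,y0,w,h,s,f):
    im=cv2.resize(c['color'][y0:y0+h,x0:x0+w],None,fx=s,fy=s,interpolation=cv2.INTER_CUBIC)
    im=cv2.convertScaleAbs(im,alpha=1.4)
    for k in range(0,w,10): cv2.line(im,(k*s,0),(k*s,6 if k%50 else 14),(0,255,0),1)
    for k in range(0,h,10): cv2.line(im,(0,k*s),(6 if k%50 else 14,k*s),(0,255,0),1)
    cv2.imwrite(f,im)
E
python3 - <<'E'
from h import *
c=load('top0.pkl')
crop(c,110,160,160,110,5,'pics/ta.png')
crop(c,280,160,160,110,5,'pics/tb.png')
c=load('scene0.pkl')
crop(c,280,160,140,110,5,'pics/sa.png')
crop(c,150,160,140,110,5,'pics/sb.png')
E
```

```text
(no output)
```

View pics/ta.png

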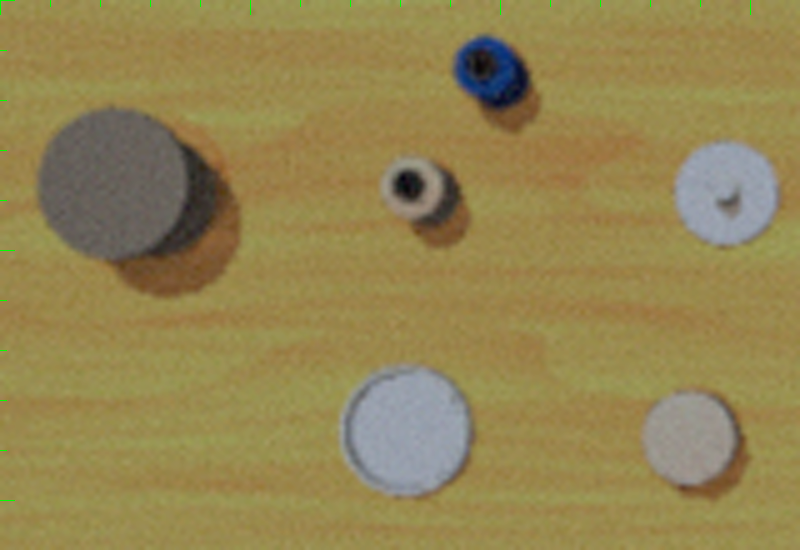

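View pics/tb.png

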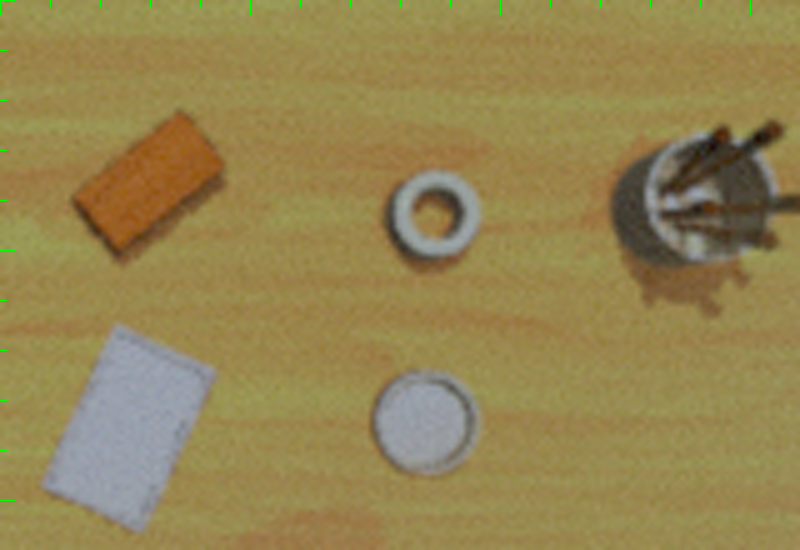

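View pics/sa.png

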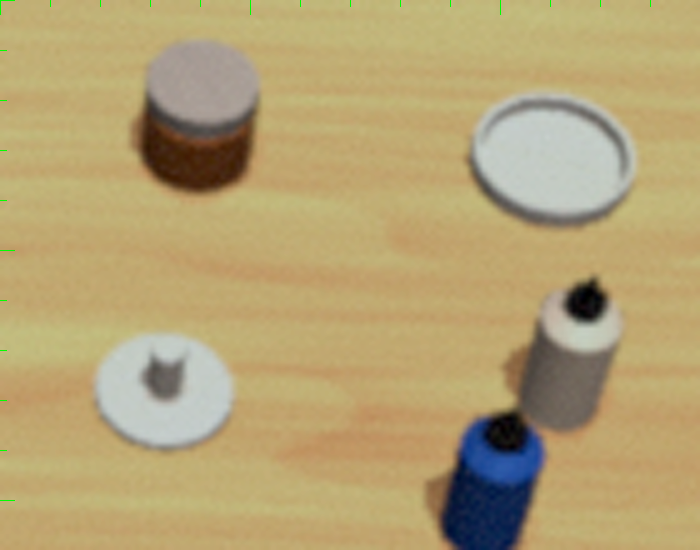

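View pics/sb.png

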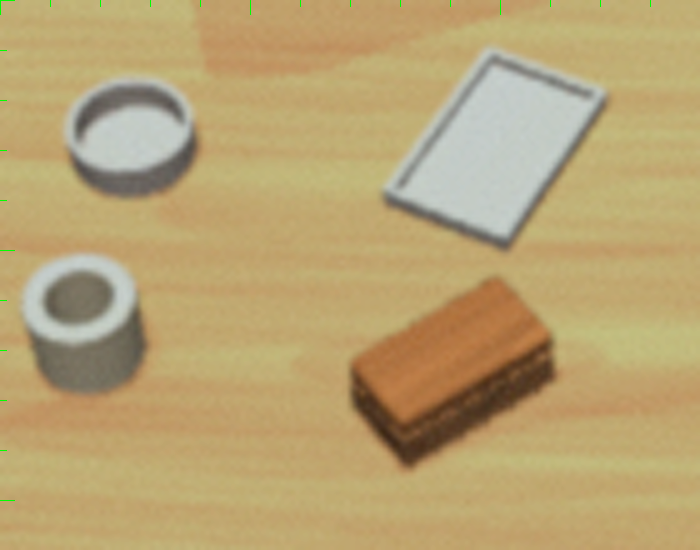

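```bash
cat > m.py <<'E'
from h import *
T=load('top0.pkl');S=load('scene0.pkl')
def p(c,x0,y0,px,z): return ray(c,x0+(px[0]+.5)/5-.5,y0+(px[1]+.5)/5-.5,z)[:2]*1000
t=dict(bottle=(110,(414,190),.07),bottlenoz=(110,(408,185),.102),jar=(110,(690,438),.06),wide=(110,(407,430),.014),spindle=(110,(727,193),.006),blue=(110,(481,64),.102),tub=(110,(113,184),.096),tape=(280,(434,213),.046),narrow=(280,(425,422),.024),pot=(280,(710,197),.1))
s=dict(bottle=(280,(582,310),.07),bottlenoz=(280,(590,287),.102),jar=(280,(203,84),.06),wide=(280,(553,155),.014),spindle=(280,(165,389),.006),blue=(280,(510,418),.102),tape=(150,(80,298),.046),narrow=(150,(131,132),.024))
for k,v in t.items(): print(k,p(T,v[0],160,v[1],v[2]).round(1),p(S,s[k][0],160,s[k][1],s[k][2]).round(1) if k in s else '')
for k,z,a,b in(('sander',.042,[(183,112),(222,162),(122,250),(75,203)],[(497,278),(552,338),(405,424),(352,362)]),('tray',.012,[(118,325),(215,374),(140,532),(42,487)],[(490,48),(606,95),(506,240),(385,193)])):
  for c,x0,q in((T,280,a),(S,150,b)):
    P=np.array([p(c,x0,160,e,z) for e in q]).astype(np.float32);r=cv2.minAreaRect(P)
    print(k,P.mean(0).round(1),'sides',np.linalg.norm(P-np.roll(P,1,0),axis=1).round(1),'edge angs',[round(float(np.degrees(np.arctan2(*(P[(i+1)%4]-P[i])[::-1]))),1) for i in range(4)])
# cloud checks
for n,c in(('top',T),('scene',S)):
  C=cloud(c)*1000
  for k,(x,y),h in(('jar',(0,0),60),('tape',0 or (0,0),46)): pass
  print(n, 'bench z',np.median(C[300:320,200:230,2]) if n=='top' else np.median(C[120:140,200:240,2]))
E
python3 m.py
```

```text
bottle [627.7 281.5] [622.7 284.1]
bottlenoz [628.  279.1] [633.6 280.9]
jar [466.5  96.6] [467.8  97.6]
wide [468.4 293.4] [469.7 294.5]
spindle [634.1  78.1] [633.2  79.2]
blue [707.5 233.5] [714.3 234.7]
tub [626.9 473.2] 
tape [ 621.6 -296.6] [ 620.7 -297.6]
narrow [ 482.2 -294.9] [ 487.7 -294.6]
pot [ 629.6 -463.2] 
sander [ 640.7 -107.7] sides [95.1 42.6 89.6 44.6] edge angs [-141.7, 132.1, 45.6, -49.1]
sander [ 642.7 -106.5] sides [89.7 48.4 89.7 47.6] edge angs [38.9, -51.0, -141.1, 129.5]
tray [474.3 -96.3] sides [121.7  73.8 118.8  73. ] edge angs [-116.1, 155.1, 66.2, -24.5]
tray [475.7 -95.4] sides [121.3  75.1 118.4  74.1] edge angs [63.7, -24.6, -114.0, 155.8]
top bench z 0.7738173326906628
scene bench z -0.019659726765208774
```

Run:
```python
from h import *
for n in('top','scene'):
  C=cloud(load(n+'0.pkl'))*1000
  for k,x,y,r,z0,z1 in(('bottle',628,281,35,62,76),('bottleall',628,281,35,12,60),('noz',628,281,35,85,110),('jar',467,97,45,54,66),('wide',469,294,55,9,20),('spind',634,79,50,4,9),('tape',621,-297,45,41,51),('narrow',484,-295,50,20,28),('narrowdisc',484,-295,50,3,28),('sander',641,-107,65,37,47),('tray',475,-96,80,8,16)):
    m=(np.hypot(C[...,0]-x,C[...,1]-y)<r)&(C[...,2]>z0)&(C[...,2]<z1)
    P=C[m]
    if len(P)<5: print(n,k,len(P));continue
    (cx,cy),(w,h),a=cv2.minAreaRect(P[:,:2].astype(np.float32)); q=cv2.minEnclosingCircle(P[:,:2].astype(np.float32))
    print(n,k,len(P),'bbox mid',((P[:,:2].min(0)+P[:,:2].max(0))/2).round(1),'ext',np.ptp(P[:,:2],axis=0).round(1),'z',np.median(P[:,2]).round(1),'rect',round(cx,1),round(cy,1),round(w),round(h),round(a,1),'circ',np.round(q[0],1),round(q[1],1))
```

```text
top bottle 53 bbox mid [628.2 283.4] ext [37.3 38.9] z 72.1 rect 627.9 283.2 37 39 3.6 circ [628.8 283.8] 20.5
top bottleall 32 bbox mid [627.4 274.8] ext [38.5 25.1] z 38.6 rect 624.4 271.9 18 41 69.6 circ [627.5 280.3] 20.4
top noz 27 bbox mid [629.5 283.9] ext [16.9 17.7] z 91.1 rect 630.0 282.9 16 17 75.4 circ [629.7 284.3] 9.8
top jar 246 bbox mid [465.6  98.6] ext [56.3 59.9] z 60.7 rect 465.5 98.6 56 60 0.8 circ [466.   98.3] 30.7
top wide 170 bbox mid [467.2 294.3] ext [88.5 95.5] z 13.2 rect 468.0 296.2 88 88 48.4 circ [471.  294.2] 48.1
top spind 203 bbox mid [634.7  78.3] ext [96.2 96.9] z 6.6 rect 634.0 79.7 89 97 53.9 circ [633.8  79.2] 49.4
top tape 122 bbox mid [ 620.6 -296.8] ext [56.8 56.5] z 46.2 rect 620.1 -296.8 56 55 71.7 circ [ 620.8 -296.7] 29.0
top narrow 72 bbox mid [ 482.3 -296.1] ext [67.3 67.8] z 24.2 rect 482.2 -296.1 67 68 1.3 circ [ 481.2 -295.7] 35.0
top narrowdisc 350 bbox mid [ 482.2 -294.7] ext [95.6 98.9] z 7.0 rect 483.1 -296.1 92 97 19.3 circ [ 484.  -295.1] 49.9
top sander 348 bbox mid [ 639.1 -107.1] ext [91.9 97.2] z 42.0 rect 640.3 -105.9 49 
[... 726 characters left out ...]
nd 358 bbox mid [633.6  80.4] ext [90.3 93.6] z 6.0 rect 632.6 78.9 82 94 28.9 circ [633.6  80. ] 48.5
scene tape 224 bbox mid [ 621.8 -298.1] ext [61.8 57.6] z 45.6 rect 621.0 -298.2 59 56 33.9 circ [ 621.7 -298.2] 31.0
scene narrow 122 bbox mid [ 481.4 -296.4] ext [75.5 67.8] z 23.1 rect 481.6 -296.7 72 69 33.4 circ [ 481.4 -293.6] 38.0
scene narrowdisc 447 bbox mid [ 481.3 -292.9] ext [86.1 93.8] z 12.4 rect 482.0 -291.8 80 93 67.9 circ [ 484.3 -294.7] 49.7
scene sander 587 bbox mid [ 640.1 -106.5] ext [96.1 99.7] z 41.8 rect 640.8 -107.5 53 95 39.9 circ [ 639.7 -108. ] 52.0
scene tray 315 bbox mid [475.2 -96.4] ext [142.5 114.5] z 10.8 rect 476.5 -91.2 90 126 66.8 circ [475.2 -95.8] 71.6
```

Both cameras agree to about 2 mm, so the working estimates in mm are:

| Item | x | y | Long axis |
|---|---|---|---|
| Bottle | 629 | 282.5 | – |
| Narrow cup | 482 | -295.5 | – |
| Jar | 466.5 | 97.5 | – |
| Wide cup | 469 | 294.5 | – |
| Tape | 621 | -297.3 | – |
| Spindle | 634 | 79 | – |
| Sander | 641 | -107 | 129.5° |
| Tray | 475 | -96 | 155.3° |

First I'll turn the tool so that tool x is world y and tool y is world x, then move towards the bottle.

Request:
step_arm(slide=[[0,0,0],[0,0,0],[0,0,0],[0,0,0],[0,0,0],[0,0,0],[0,0,0],[0,0,0],[0,0,0],[0,0,0],[10,4,0],[20,8,0],[30,12,0],[36,15,0],[36,15,0],[36,15,0],[36,15,0],[30,12,0],[20,8,0],[10,4,0]], twist=[-6.4,-6.4,-6.4,-6.4,-6.4,-6.4,-6.4,-6.4,-6.4,-6.3,0,0,0,0,0,0,0,0,0,0], jaw=87, force=15)

```text
time: 1.77
position: [0.3831, -0.2929, 0.2393]
tool_rot: [0.707, 0.707, 0.001, -0.001]
ft_force: [0.1, 0.2, -0.9]
grip_width: 0.0871
```

Request:
step_arm(slide=[[10,4,0],[20,9,0],[30,13,0],[37.5,16,0],[37.5,16,0],[37.5,16,0],[37.5,16,0],[37.5,16,0],[37.5,16,0],[37.5,16,0],[37.5,16,0],[37.5,16,0],[37.5,16,0],[37.5,16,0],[37.5,16,0],[30,13,0],[20,9,0],[10,4,0],[0,0,0]], twist=[0,0,0,0,0,0,0,0,0,0,0,0,0,0,0,0,0,0,0])

```text
time: 3.35
position: [0.6277, 0.2744, 0.2388]
tool_rot: [0.707, 0.707, 0.0, 0.0]
ft_force: [0.5, -0.2, -0.4]
grip_width: 0.0872
```

Request:
step_arm(slide=[[4,1,5],[4,0.5,10],[0,0,15],[0,0,20],[0,0,20],[0,0,20],[0,0,20],[0,0,20],[0,0,15],[0,0,12],[0,0,10],[0,0,8],[0,0,5],[0,0,3],[0,0,0]], twist=[0,0,0,0,0,0,0,0,0,0,0,0,0,0,0])

```text
time: 4.6
position: [0.6284, 0.2809, 0.0563]
tool_rot: [0.707, 0.707, -0.0, -0.0]
ft_force: [0.7, 0.1, -0.0]
grip_width: 0.087
```

Run:
```python
from rig import robot
from h import *
c=robot.camera('scene');crop(c,330,170,130,110,6,'pics/s1.png');print(robot.get_obs()['position'],robot.get_obs()['ft_force'])
```

```text
[0.62866117 0.28101184 0.05681918] [-0.07820958 -0.01333473  0.38415465]
```

View pics/s1.png

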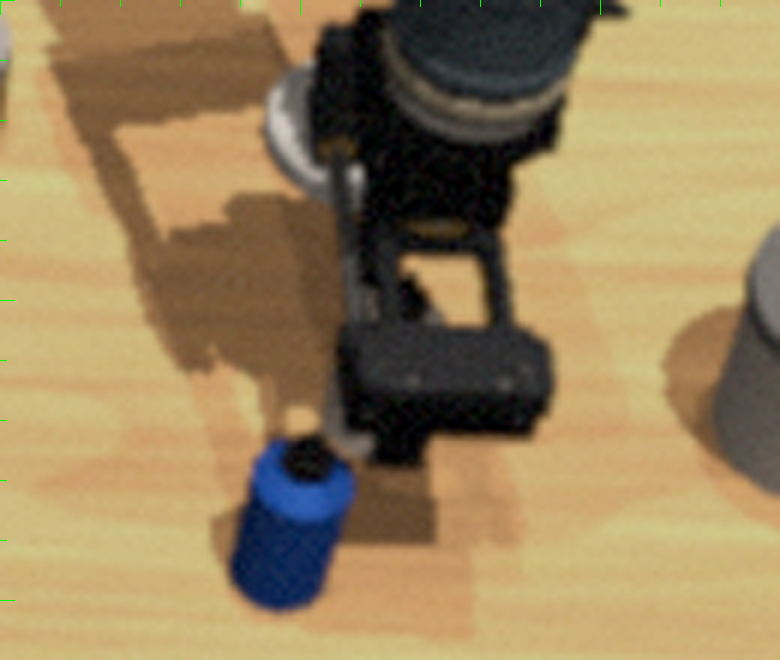

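The open jaws straddle the white bottle. The blue one, at crop position (285,520), is still standing and clear of the gripper. Closing now.

Request:
step_arm(slide=[[0,0,0],[0,0,0],[0,0,0],[0,0,0],[0,0,0],[0,0,0],[0,0,0],[0,0,0],[0,0,0],[0,0,0]], twist=[0,0,0,0,0,0,0,0,0,0], jaw=30, force=15)

```text
time: 5.48
position: [0.6282, 0.2809, 0.0565]
tool_rot: [0.707, 0.707, -0.0, -0.0]
ft_force: [-1.2, -0.0, 0.3]
grip_width: 0.0416
```

Request:
step_arm(slide=[[0,0,-3],[0,0,-6],[0,0,-10],[0,0,-15],[0,0,-20],[0,0,-20],[0,0,-15],[0,0,-10],[0,0,-6],[0,0,-3]], twist=[0,0,0,0,0,0,0,0,0,0])

```text
time: 6.32
position: [0.6288, 0.281, 0.1659]
tool_rot: [0.707, 0.707, 0.001, 0.0]
ft_force: [-0.2, -0.3, -0.9]
grip_width: 0.0417
```

Request:
step_arm(slide=[[-8,-2,0],[-16,-4,0],[-26,-6.5,0],[-34,-9,0],[-38,-9.5,0],[-38,-9.5,0],[-38,-9.5,0],[-38,-9.5,0],[-38,-9.5,0],[-38,-9.5,0],[-38,-9.5,0],[-38,-9.5,0],[-38,-9.5,0],[-38,-9.5,0],[-34,-9,0],[-26,-6.5,0],[-16,-4,0],[-8,-2,0],[0,0,0]], twist=[0,0,0,0,0,0,0,0,0,0,0,0,0,0,0,0,0,0,0])

```text
time: 7.9
position: [0.4895, -0.2687, 0.1638]
tool_rot: [0.708, 0.706, -0.0, -0.001]
ft_force: [1.2, -0.2, -2.2]
grip_width: 0.0415
```

Request:
step_arm(slide=[[-6,-1.5,5],[-11,-3,10],[-7,-2,15],[-3,-1,10],[0,0,6],[0,0,2],[0,0,0]], twist=[0,0,0,0,0,0,0])

```text
time: 8.48
position: [0.4828, -0.2931, 0.1156]
tool_rot: [0.707, 0.707, 0.0, -0.001]
ft_force: [0.0, 0.2, -0.5]
grip_width: 0.0414
```

Run:
```python
from rig import robot
from h import *
c=robot.camera('scene');crop(c,120,130,130,110,6,'pics/s2.png');print(robot.get_obs()['position'],robot.get_obs()['ft_force'])
```

```text
[ 0.48310207 -0.29340639  0.11622991] [ 0.44950637  0.05340394 -1.19405219]
```

View pics/s2.png

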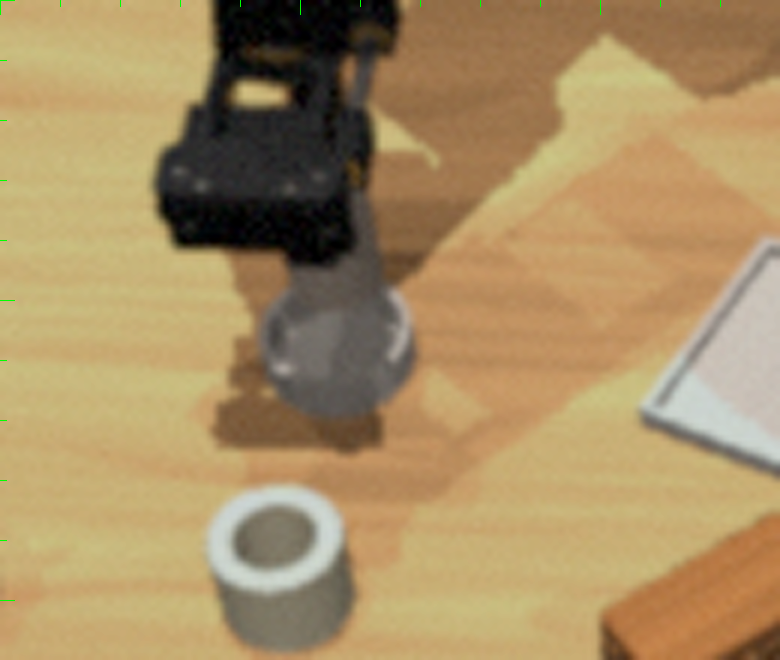

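The bottle hangs over the cup, whose rim is around crop position (338,345), and it looks aligned. Lowering it.

Request:
step_arm(slide=[[-2,-1,3],[0,0,6],[0,0,9],[0,0,9],[0,0,8],[0,0,6],[0,0,5],[0,0,4],[0,0,2],[0,0,1],[0,0,0.5],[0,0,0]], twist=[0,0,0,0,0,0,0,0,0,0,0,0])

```text
time: 9.53
position: [0.4822, -0.2962, 0.0632]
tool_rot: [0.707, 0.707, 0.0, 0.0]
ft_force: [0.9, -0.6, -2.2]
grip_width: 0.042
```

Request:
step_arm(slide=[[0,0,0.4],[0,0,0.3],[0,0,0]], twist=[0,0,0])

```text
time: 9.78
position: [0.4822, -0.2962, 0.0626]
tool_rot: [0.707, 0.707, 0.0, 0.0]
ft_force: [0.2, -0.4, -1.6]
grip_width: 0.0417
```

Expected contact is at z ≈ 60.5, so I'll lower in small steps and watch the force.

Request:
step_arm(slide=[[0,0,0.5],[0,0,0.5],[0,0,0.5],[0,0,0]], twist=[0,0,0,0])

```text
time: 10.12
position: [0.482, -0.296, 0.0607]
tool_rot: [0.707, 0.707, -0.0, -0.0]
ft_force: [-0.3, -0.5, -2.1]
grip_width: 0.0416
```

Request:
step_arm(slide=[[0,0,0.5],[0,0,0.3],[0,0,0]], twist=[0,0,0])

```text
time: 10.37
position: [0.4821, -0.2962, 0.0604]
tool_rot: [0.707, 0.707, -0.0, 0.0]
ft_force: [-1.2, 0.6, 2.6]
grip_width: 0.0412
```

The force changed from -2 to +2.6 N, so the bottle is on the cup floor. Releasing it, waiting, then rising.

Request:
step_arm(slide=[[0,0,0],[0,0,0],[0,0,0],[0,0,0],[0,0,0],[0,0,0],[0,0,0],[0,0,-3],[0,0,-6],[0,0,-10],[0,0,-15],[0,0,-20],[0,0,-20],[0,0,-20],[0,0,-15],[0,0,-10],[0,0,-5]], twist=[0,0,0,0,0,0,0,0,0,0,0,0,0,0,0,0,0], jaw=70)

```text
time: 11.78
position: [0.4827, -0.2966, 0.1864]
tool_rot: [0.707, 0.707, 0.0, 0.002]
ft_force: [0.2, 0.1, -0.2]
grip_width: 0.07
```

Request:
step_arm(slide=[[10,0,0],[20,-1,0],[30,-1,0],[37,-2,0],[37,-2,0],[37,-2,0],[37,-2,0],[37,-2,0],[37,-1,0],[37,-1,0],[30,-1,0],[20,-1,0],[14,0,0],[7,0,0],[0,0,0]], twist=[0,0,0,0,0,0,0,0,0,0,0,0,0,0,0], jaw=87)

```text
time: 13.03
position: [0.4648, 0.0954, 0.1833]
tool_rot: [0.706, 0.708, -0.001, -0.001]
ft_force: [-0.4, 0.6, 0.6]
grip_width: 0.0873
```

Run:
```python
from rig import robot
from h import *
c=robot.camera('scene');crop(c,120,130,130,110,6,'pics/s3.png');print(robot.get_obs()['position'],robot.get_obs()['ft_force'])
C=cloud(c)*1000
m=(np.hypot(C[...,0]-482,C[...,1]+295)<45)&(C[...,2]>60)&(C[...,2]<85);print(C[m].min(0),C[m].max(0))
m=(np.hypot(C[...,0]-482,C[...,1]+295)<45)&(C[...,2]>85);print('noz',C[m].min(0),C[m].max(0))
```

```text
[0.46519241 0.09442556 0.1834808 ] [ 0.24776524 -1.19554666  0.11827747]
[ 465.36847736 -312.80399848   60.56220534] [ 506.79607326 -272.19908157   84.88046822]
noz [ 472.86865925 -302.17498562   85.03553305] [ 499.72673025 -282.85451558  108.3269139 ]
```

View pics/s3.png

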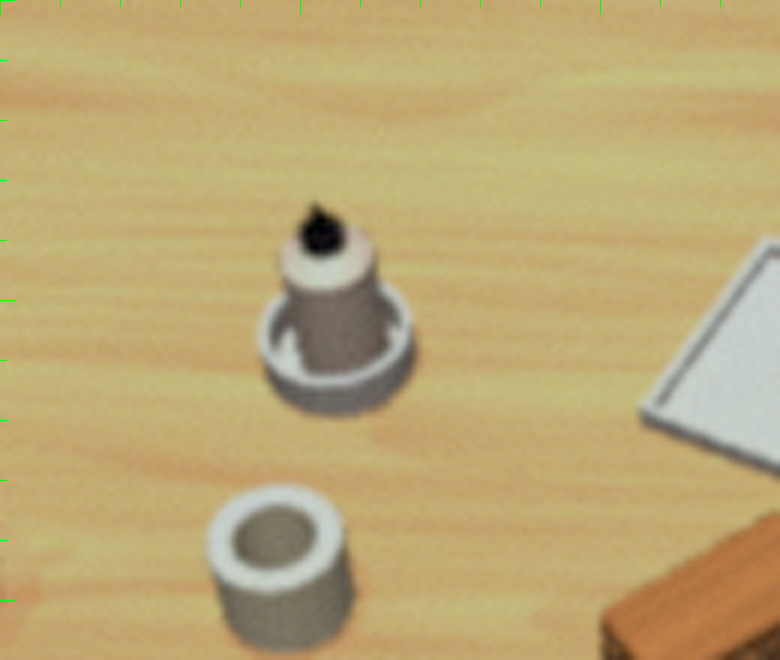

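The bottle stands upright in its cup at crop position (335,300). Next is the jar, lowering to z ≈ 37.

Request:
step_arm(slide=[[2,1,5],[1,0.5,10],[0,0,15],[0,0,20],[0,0,20],[0,0,20],[0,0,16],[0,0,12],[0,0,10],[0,0,8],[0,0,5],[0,0,4],[0,0,1],[0,0,0]], twist=[0,0,0,0,0,0,0,0,0,0,0,0,0,0])

```text
time: 14.25
position: [0.4676, 0.0968, 0.0381]
tool_rot: [0.707, 0.707, 0.0, 0.0]
ft_force: [0.1, 0.3, -0.2]
grip_width: 0.0871
```

Request:
step_arm(slide=[[0,0,0],[0,0,0],[0,0,0],[0,0,0],[0,0,0],[0,0,0],[0,0,0],[0,0,0]], twist=[0,0,0,0,0,0,0,0], jaw=50, force=20)

```text
time: 14.92
position: [0.4665, 0.097, 0.0382]
tool_rot: [0.707, 0.707, -0.001, -0.001]
ft_force: [-3.0, -0.7, 6.5]
grip_width: 0.0618
```

Request:
step_arm(slide=[[0,0,-3],[0,0,-6],[0,0,-10],[0,0,-15],[0,0,-12],[6,0,-8],[14,0,-4],[22,0.5,-2],[29,0.5,0],[32,0.5,0],[32,0.5,0],[28,0.5,0],[19,0,0],[10,0,0],[5,0,0],[0,0,0]], twist=[0,0,0,0,0,0,0,0,0,0,0,0,0,0,0,0])

```text
time: 16.25
position: [0.4697, 0.2945, 0.0982]
tool_rot: [0.707, 0.708, 0.0, 0.0]
ft_force: [0.4, 0.4, -2.3]
grip_width: 0.0617
```

Run:
```python
from rig import robot
from h import *
c=robot.camera('scene');crop(c,330,130,130,110,6,'pics/s4.png');o=robot.get_obs();print(o['position'],o['ft_force'],o['grip_width'])
```

```text
[0.46962737 0.29359992 0.09809606] [-0.59307872 -1.04801691 -1.89077736] 0.061769348372849975
```

View pics/s4.png

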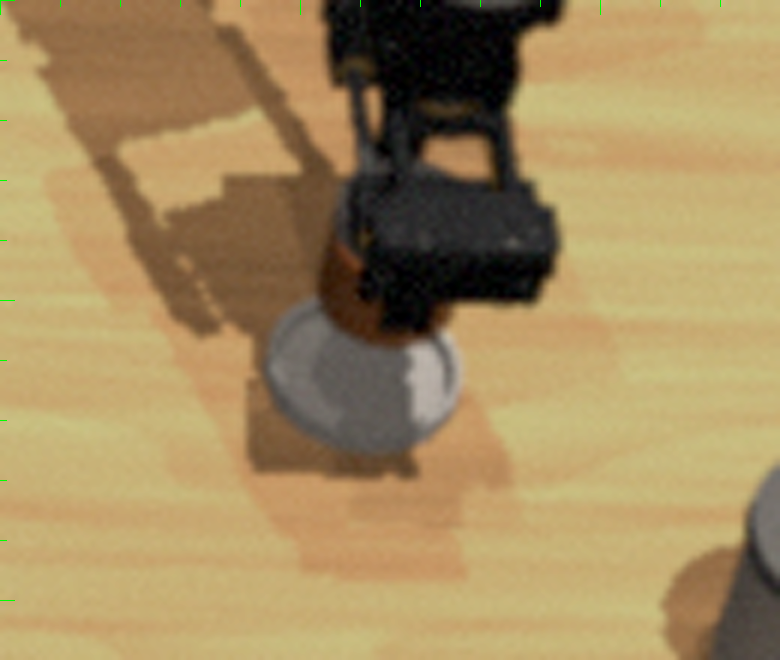

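The amber jar hangs over the wide cup at crop position (365,375), so I'm lowering it. Contact is expected at z ≈ 42.

Request:
step_arm(slide=[[0,0,3],[0,0,6],[0,0,9],[0,0,9],[0,0,8],[0,0,7],[0,0,5],[0,0,4],[0,0,2],[0,0,1],[0,0,0.5],[0,0,0]], twist=[0,0,0,0,0,0,0,0,0,0,0,0])

```text
time: 17.3
position: [0.4701, 0.294, 0.0437]
tool_rot: [0.707, 0.707, 0.0, 0.0]
ft_force: [-0.3, -0.5, -1.5]
grip_width: 0.0615
```

Request:
step_arm(slide=[[0,0,0.5],[0,0,0.4],[0,0,0]], twist=[0,0,0])

```text
time: 17.55
position: [0.47, 0.294, 0.0428]
tool_rot: [0.707, 0.707, 0.0, 0.0]
ft_force: [0.0, -0.4, -1.4]
grip_width: 0.0618
```

Request:
step_arm(slide=[[0,0,0.4],[0,0,0.4],[0,0,0]], twist=[0,0,0])

```text
time: 17.8
position: [0.47, 0.294, 0.0423]
tool_rot: [0.707, 0.707, 0.0, 0.0]
ft_force: [0.2, -0.8, 3.2]
grip_width: 0.0616
```

Request:
step_arm(slide=[[0,0,0],[0,0,0],[0,0,0],[0,0,0],[0,0,0],[0,0,0],[0,0,0],[0,0,-3],[0,0,-6],[0,0,-10],[0,0,-15],[0,0,-20],[0,0,-20],[0,0,-20],[0,0,-15],[0,0,-8],[0,0,-3]], twist=[0,0,0,0,0,0,0,0,0,0,0,0,0,0,0,0,0], jaw=87)

```text
time: 19.22
position: [0.4708, 0.2943, 0.1641]
tool_rot: [0.707, 0.707, 0.002, 0.001]
ft_force: [0.3, 0.0, 0.4]
grip_width: 0.0875
```

Request:
step_arm(slide=[[-8,2,0],[-16,4,0],[-26,6.5,0],[-34,9,0],[-38,9.5,0],[-38,9.5,0],[-38,9.5,0],[-38,9.5,0],[-38,9.5,0],[-38,9.5,0],[-38,9.5,0],[-38,9.5,0],[-38,9.5,0],[-38,9.5,0],[-36,9,0],[-30,8,0],[-20,5,0],[-10,3,0],[0,0,0]], twist=[0,0,0,0,0,0,0,0,0,0,0,0,0,0,0,0,0,0,0])

```text
time: 20.8
position: [0.6111, -0.2687, 0.1604]
tool_rot: [0.708, 0.706, -0.0, -0.0]
ft_force: [0.6, -0.1, 0.8]
grip_width: 0.0868
```

Run:
```python
from rig import robot
from h import *
c=robot.camera('scene');crop(c,330,130,130,110,6,'pics/s5.png');o=robot.get_obs();print(o['position'],o['ft_force'],o['grip_width'],o['time'])
C=cloud(c)*1000
m=(np.hypot(C[...,0]-469,C[...,1]-294)<45)&(C[...,2]>59);print(C[m].min(0),C[m].max(0),np.median(C[m],axis=0))
```

```text
[ 0.61056621 -0.26643605  0.16048511] [-0.30124777 -0.66800073  0.05090664] 0.08728916858524416 20.85
[441.54795489 263.54281851  59.00587854] [504.31076947 325.64168461  70.18363163] [475.67076703 294.02176791  64.44694467]
```

View pics/s5.png

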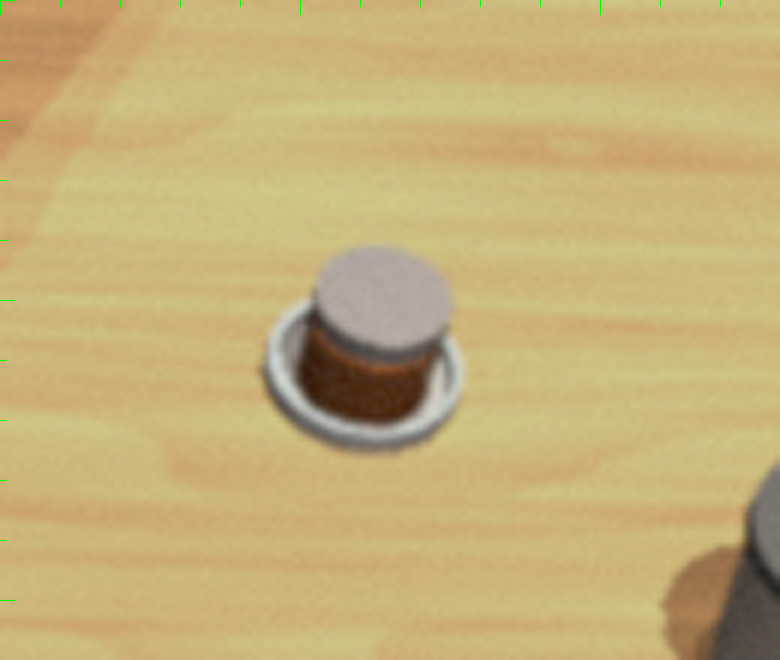

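The jar is seated with its lid at z = 64. Next is the tape.

Request:
step_arm(slide=[[-8,3,0],[-12,4,0],[-7,2,0],[-3,1,0],[0,0,5],[0,0,10],[0,0,15],[0,0,15],[0,0,5],[0,0,0]], twist=[0,0,0,0,0,0,0,0,0,0])

```text
time: 21.68
position: [0.62, -0.2946, 0.1092]
tool_rot: [0.707, 0.707, -0.0, -0.003]
ft_force: [-0.7, -0.1, -0.2]
grip_width: 0.0868
```

Run:
```python
from rig import robot
from h import *
c=robot.camera('scene');crop(c,70,140,130,110,6,'pics/s6.png');o=robot.get_obs();print(o['position'],o['ft_force'],o['grip_width'],o['time'])
```

```text
[ 0.62084257 -0.29517912  0.11058354] [0.15595845 0.48929236 0.12450849] 0.08720249392008335 21.7333
```

View pics/s6.png

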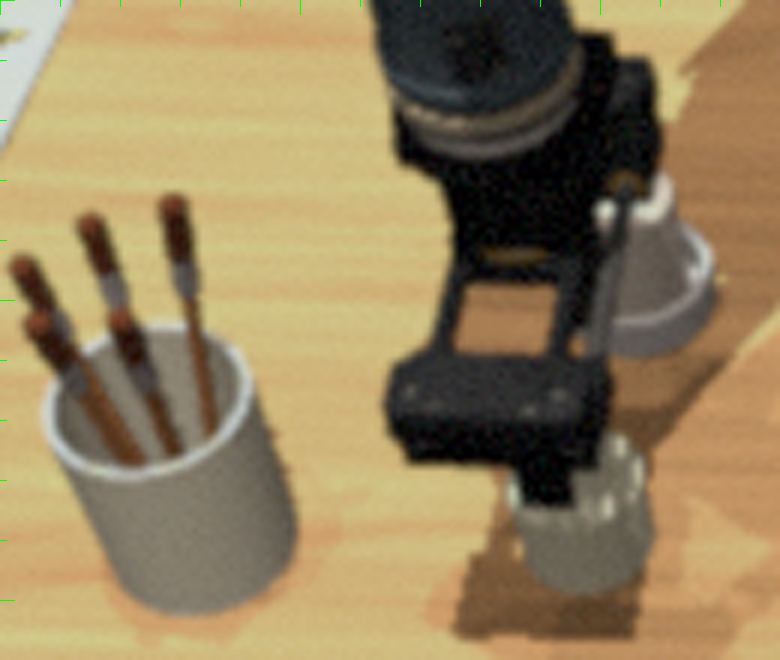

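The jaws are over the tape at crop position (585,520). The brush pot, at (170,470), is well clear, and the gripper body clears the bottle by about 23 mm. Lowering.

Request:
step_arm(slide=[[-2,0,4],[0,0,10],[0,0,15],[0,0,16],[0,0,14],[0,0,10],[0,0,7],[0,0,4],[0,0,2],[0,0,0]], twist=[0,0,0,0,0,0,0,0,0,0])

```text
time: 22.57
position: [0.6217, -0.2981, 0.0297]
tool_rot: [0.707, 0.707, 0.0, 0.0]
ft_force: [0.2, -0.1, -0.2]
grip_width: 0.087
```

Request:
step_arm(slide=[[0,0,0],[0,0,0],[0,0,0],[0,0,0],[0,0,0],[0,0,0],[0,0,0],[0,0,0]], twist=[0,0,0,0,0,0,0,0], jaw=46, force=12)

```text
time: 23.23
position: [0.6215, -0.2981, 0.0302]
tool_rot: [0.707, 0.707, -0.0, -0.0]
ft_force: [-0.3, 0.8, 2.0]
grip_width: 0.0588
```

Request:
step_arm(slide=[[0,0,-3],[0,0,-6],[0,0,-10],[0,0,-15],[0,0,-18],[0,0,-15],[0,0,-12],[0,0,-7],[0,0,-3],[0,0,-1]], twist=[0,0,0,0,0,0,0,0,0,0])

```text
time: 24.07
position: [0.6218, -0.2982, 0.1208]
tool_rot: [0.707, 0.707, 0.0, 0.001]
ft_force: [-0.2, -0.5, -0.7]
grip_width: 0.0582
```

Request:
step_arm(slide=[[8,0,0],[16,0,0],[26,1,0],[34,1,0],[36,1,0],[36,1.5,0],[36,1.5,0],[36,1.5,0],[36,1,0],[34,1,0],[30,1,0],[24,1,0],[14,1,0],[8,0,0],[3,0,0],[0,0,0]], twist=[0,0,0,0,0,0,0,0,0,0,0,0,0,0,0,0])

```text
time: 25.4
position: [0.6336, 0.0791, 0.1195]
tool_rot: [0.707, 0.707, -0.0, -0.0]
ft_force: [-0.1, -0.2, -0.2]
grip_width: 0.0585
```

Run:
```python
from rig import robot
from h import *
c=robot.camera('scene');crop(c,250,150,130,110,6,'pics/s7.png');o=robot.get_obs();print(o['position'],o['ft_force'],o['grip_width'],o['time'])
```

```text
[0.63381958 0.07824519 0.119598  ] [ 0.11921507 -1.05880891  0.32194104] 0.05836298477900186 25.45
```

View pics/s7.png

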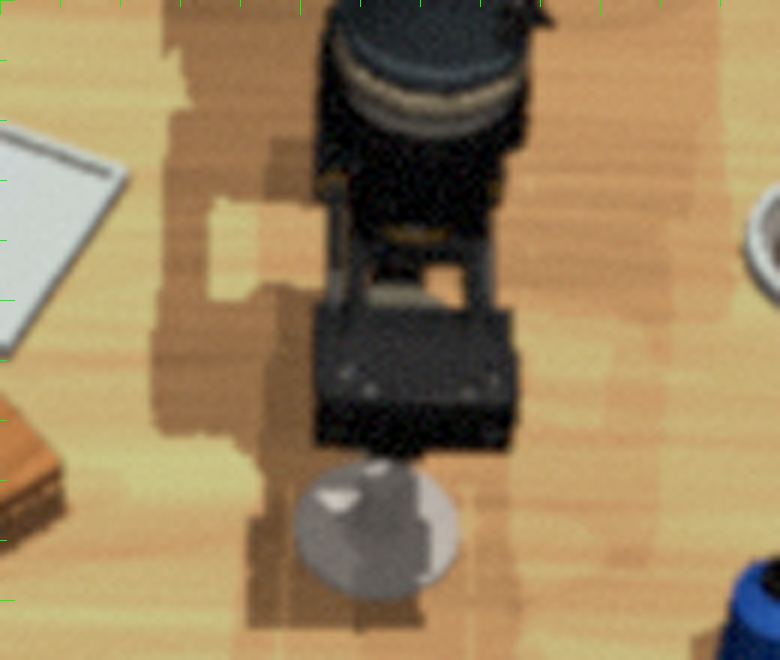

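The tape is above the disc, which is centred at crop position (378,528) and shows no obvious offset. I'll lower it over the post and watch the force.

Request:
step_arm(slide=[[0.5,0,4],[0,0,8],[0,0,10],[0,0,9],[0,0,7],[0,0,6],[0,0,5],[0,0,5],[0,0,0]], twist=[0,0,0,0,0,0,0,0,0])

```text
time: 26.2
position: [0.6333, 0.0795, 0.0646]
tool_rot: [0.707, 0.707, -0.001, -0.001]
ft_force: [0.1, 0.5, -1.2]
grip_width: 0.0589
```

Request:
step_arm(slide=[[0,0,5],[0,0,6],[0,0,6],[0,0,5],[0,0,3],[0,0,2],[0,0,1],[0,0,0]], twist=[0,0,0,0,0,0,0,0])

```text
time: 26.87
position: [0.6339, 0.0794, 0.0376]
tool_rot: [0.707, 0.707, -0.0, -0.0]
ft_force: [0.4, -0.4, -0.5]
grip_width: 0.0589
```

Request:
step_arm(slide=[[0,0,0.5],[0,0,0.4],[0,0,0.4],[0,0,0]], twist=[0,0,0,0])

```text
time: 27.2
position: [0.634, 0.0794, 0.0367]
tool_rot: [0.707, 0.707, 0.0, 0.0]
ft_force: [-0.3, -0.5, -0.1]
grip_width: 0.059
```

Request:
step_arm(slide=[[0,0,0.3],[0,0,0.2],[0,0,0]], twist=[0,0,0])

```text
time: 27.45
position: [0.634, 0.0794, 0.0362]
tool_rot: [0.707, 0.707, 0.0, 0.0]
ft_force: [-0.4, 0.6, -0.2]
grip_width: 0.0584
```

Request:
step_arm(slide=[[0,0,0.3],[0,0,0.3],[0,0,0]], twist=[0,0,0])

```text
time: 27.7
position: [0.634, 0.0794, 0.0361]
tool_rot: [0.707, 0.707, 0.0, 0.0]
ft_force: [-0.7, -0.6, 5.1]
grip_width: 0.0583
```

Contact at 5 N. I'll release, rise, move over to the sander and turn by -39.5°.

Request:
step_arm(slide=[[0,0,0],[0,0,0],[0,0,0],[0,0,0],[0,0,0],[0,0,0],[0,0,0],[0,0,-3],[0,0,-6],[0,0,-10],[0,0,-15],[0,0,-20],[0,0,-20],[0,0,-12],[0,0,-6],[0,0,-3]], twist=[0,0,0,0,0,0,0,0,0,0,0,0,0,0,0,0], jaw=87)

```text
time: 29.03
position: [0.6346, 0.0794, 0.1322]
tool_rot: [0.707, 0.707, 0.001, 0.001]
ft_force: [-0.3, 0.3, -0.9]
grip_width: 0.087
```

Request:
step_arm(slide=[[-8,0.5,0],[-18,0.5,0],[-28,1,0],[-34,1,0],[-34,1,0],[-30,1,0],[-20,1,0],[-10,0.5,0],[-4,0.5,0],[0,0,0],[0,0,0],[0,0,0],[0,0,0],[0,0,0],[0,0,0],[0,0,0],[0,0,0]], twist=[0,0,0,0,0,0,0,0,0,-4,-6.5,-6.5,-6.5,-6.5,-6.5,-3,0])

```text
time: 30.45
position: [0.6404, -0.1049, 0.1298]
tool_rot: [0.425, 0.905, 0.0, -0.001]
ft_force: [0.2, -0.3, 0.7]
grip_width: 0.087
```

Run:
```python
from rig import robot
from h import *
c=robot.camera('scene');crop(c,190,150,150,110,5,'pics/s8.png');o=robot.get_obs();print(o['position'],o['tool_rot'],o['ft_force'],o['grip_width'],o['time'])
C=cloud(c)*1000
m=(np.hypot(C[...,0]-634,C[...,1]-79)<45)&(C[...,2]>46);print(C[m].min(0),C[m].max(0),np.median(C[m],axis=0))
q=o['tool_rot'];p=o['position']*1000
psi=np.arctan2(2*q[0]*q[1],q[0]**2-q[1]**2);print('psi',np.degrees(psi))
d=np.array([640.8,-107])-p[:2];print('tool x,y',d@[np.cos(psi),np.sin(psi)],d@[np.sin(psi),-np.cos(psi)])
```

```text
[ 0.64054757 -0.10506845  0.12985534] [ 4.26365332e-01  9.04550658e-01  9.01466631e-05 -8.38461762e-04] [-0.39881044  0.62170246 -0.60867654] 0.08710050614267191 30.5
[608.06392483  51.73940094  46.1279472 ] [665.61542738 107.85915984  58.07099994] [639.06734287  79.7444584   51.63893743]
psi 129.52575060229256
tool x,y -1.6505328006163473 -1.0345719042507613
```

View pics/s8.png

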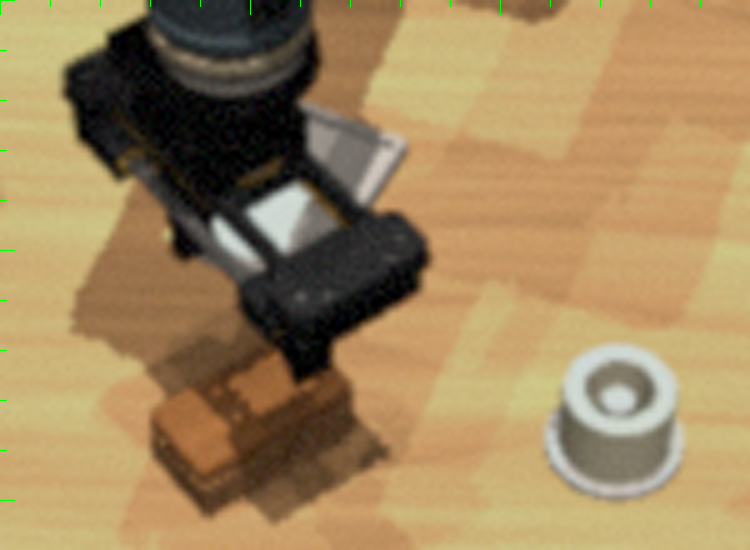

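The tape sits flat over the post at crop position (617,420), with its top at z ≈ 52. The jaws line up with the sander at (255,420), so I'm lowering to z ≈ 28.

Request:
step_arm(slide=[[-1.5,-1,4],[0,0,9],[0,0,14],[0,0,17],[0,0,17],[0,0,14],[0,0,11],[0,0,8],[0,0,5],[0,0,2],[0,0,1],[0,0,0]], twist=[0,0,0,0,0,0,0,0,0,0,0,0])

```text
time: 31.5
position: [0.6416, -0.1085, 0.0288]
tool_rot: [0.426, 0.904, 0.0, 0.0]
ft_force: [0.6, 0.3, -0.3]
grip_width: 0.0871
```

Request:
step_arm(slide=[[0,0,0],[0,0,0],[0,0,0],[0,0,0],[0,0,0],[0,0,0],[0,0,0],[0,0,0],[0,0,0]], twist=[0,0,0,0,0,0,0,0,0], jaw=38, force=15)

```text
time: 32.25
position: [0.6411, -0.1084, 0.0285]
tool_rot: [0.426, 0.905, -0.0, -0.0]
ft_force: [-0.9, 0.3, 2.2]
grip_width: 0.0498
```

Request:
step_arm(slide=[[0,0,-3],[0,0,-6],[0,0,-10],[0,0,-14],[0,0,-12],[0,0,-8],[0,0,-4],[0,0,-2],[0,0,0],[0,0,0],[0,0,0],[0,0,0],[0,0,0],[0,0,0],[0,0,0]], twist=[0,0,0,0,0,0,0,0,-3,-5,-5.8,-5,-4,-3,0])

```text
time: 33.5
position: [0.6408, -0.1082, 0.087]
tool_rot: [0.213, 0.977, 0.0, -0.001]
ft_force: [0.5, 0.5, -0.9]
grip_width: 0.0496
```

```bash
cat > d.py <<'E'
from rig import robot
from h import *
o=robot.get_obs();q=o['tool_rot'];p=o['position']*1000
psi=np.arctan2(2*q[0]*q[1],q[0]**2-q[1]**2);print(p.round(1),'psi',np.degrees(psi),o['grip_width'])
d=np.array([475,-96])-p[:2];print('tool x,y',d@[np.cos(psi),np.sin(psi)],d@[np.sin(psi),-np.cos(psi)])
E
python3 d.py
```

```text
[ 640.8 -108.2   87. ] psi 155.36552032469785 0.049631708714103336
tool x,y 155.76461750536586 -57.991458662635395
```

Request:
step_arm(slide=[[6,-2,0],[12,-4.5,0],[20,-7.5,0],[25,-9,0],[26,-10,0],[25,-9,0],[20,-7.5,0],[12,-4.5,0],[7,-3,0],[3,-1,0],[0,0,0]], twist=[0,0,0,0,0,0,0,0,0,0,0])

```text
time: 34.42
position: [0.4751, -0.096, 0.0876]
tool_rot: [0.214, 0.977, -0.0, 0.0]
ft_force: [0.5, -0.4, -1.1]
grip_width: 0.0501
```

```bash
python3 d.py
python3 - <<'E'
from rig import robot
from h import *
c=robot.camera('scene');crop(c,190,130,130,110,6,'pics/s9.png')
E
```

```text
[475.1 -96.   87.6] psi 155.2637037465258 0.05007277783465105
tool x,y 0.061702782277662564 -0.036183317258556225
```

View pics/s9.png

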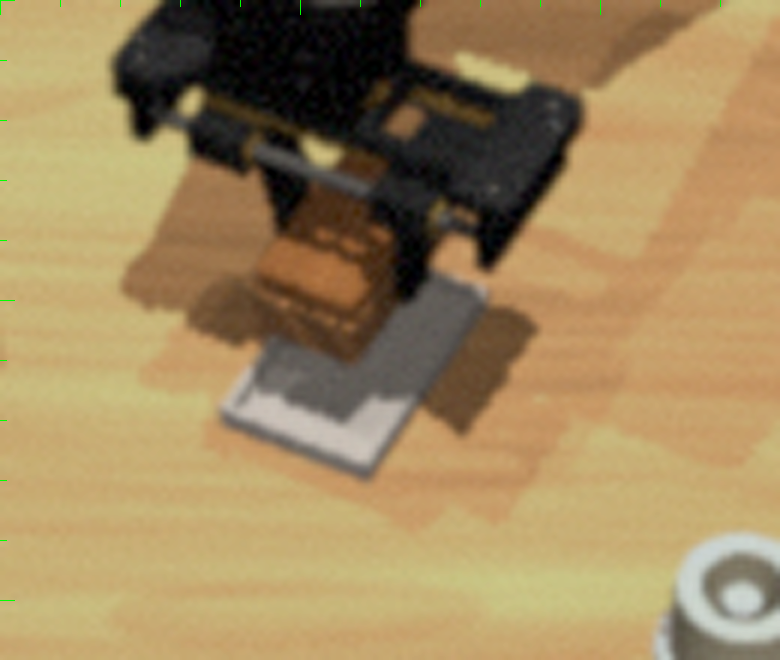

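The sander hangs parallel to the tray, whose near corner is at crop position (370,470). Lowering to just above the rim to check the fit.

Request:
step_arm(slide=[[0,0,3],[0,0,6],[0,0,8],[0,0,8],[0,0,6],[0,0,5],[0,0,3],[0,0,1],[0,0,0]], twist=[0,0,0,0,0,0,0,0,0])

```text
time: 35.22
position: [0.475, -0.0958, 0.0471]
tool_rot: [0.214, 0.977, 0.0, -0.0]
ft_force: [0.3, 0.1, -0.7]
grip_width: 0.0501
```

```bash
python3 d.py
python3 - <<'E'
from rig import robot
from h import *
c=robot.camera('scene');crop(c,200,150,90,70,8,'pics/s10.png')
E
```

```text
[475.  -95.8  47.1] psi 155.3176346287101 0.05006696485606888
tool x,y -0.035585124173205994 -0.18086908933734577
```

View pics/s10.png

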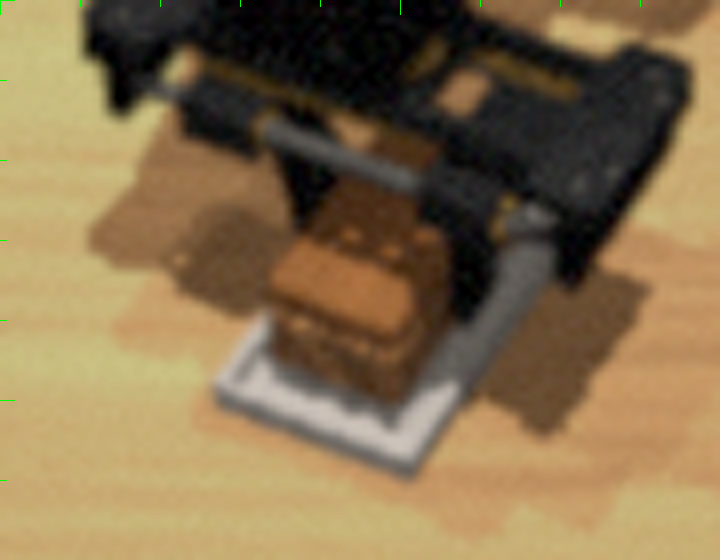

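Run:
```python
from h import *
S=load('scene0.pkl')
a=np.radians(155.3);L=np.array([np.cos(a),np.sin(a)]);W=np.array([np.sin(a),-np.cos(a)])
for px,z in(((275,355),.0186),((400,405),.0186),((272,275),.0606),((408,335),.0606),((220,390),.012),((412,470),.012)):
    d=ray(S,200+(px[0]+.5)/8-.5,150+(px[1]+.5)/8-.5,z)[:2]*1000-[475,-96];print(px,'along',(d@L).round(1),'across',(d@W).round(1))
```

```text
(275, 355) along -43.1 across -22.6
(400, 405) along -43.3 across 25.7
(272, 275) along -43.7 across -20.9
(408, 335) along -46.3 across 31.7
(220, 390) along -60.5 across -34.6
(412, 470) along -61.7 across 40.0
```

The block's near end is about 3 mm too far forward along the tray, and it is centred across it. I'll shift -3 mm along tool x and then lower.

Request:
step_arm(slide=[[-1.5,0,0],[-1.5,0,0],[0,0,2],[0,0,3],[0,0,3],[0,0,2],[0,0,1.5],[0,0,0.7],[0,0,0]], twist=[0,0,0,0,0,0,0,0,0])

```text
time: 36.02
position: [0.4778, -0.0971, 0.035]
tool_rot: [0.214, 0.977, 0.0, -0.0]
ft_force: [-0.3, -0.3, -0.6]
grip_width: 0.0496
```

Request:
step_arm(slide=[[0,0,0.5],[0,0,0.4],[0,0,0.3],[0,0,0]], twist=[0,0,0,0])

```text
time: 36.35
position: [0.478, -0.0972, 0.0341]
tool_rot: [0.214, 0.977, -0.0, 0.0]
ft_force: [-0.3, -0.1, -0.7]
grip_width: 0.0498
```

Request:
step_arm(slide=[[0,0,0.3],[0,0,0.3],[0,0,0]], twist=[0,0,0])

```text
time: 36.6
position: [0.478, -0.0972, 0.0335]
tool_rot: [0.214, 0.977, -0.0, 0.0]
ft_force: [0.1, -0.1, -0.6]
grip_width: 0.05
```

Request:
step_arm(slide=[[0,0,0.3],[0,0,0.2],[0,0,0]], twist=[0,0,0])

```text
time: 36.85
position: [0.478, -0.0972, 0.0335]
tool_rot: [0.214, 0.977, -0.0, 0.0]
ft_force: [0.0, -0.6, 5.0]
grip_width: 0.0498
```

Contact at 5 N. Releasing, rising clear, then moving away in -x to leave the views clear.

Request:
step_arm(slide=[[0,0,0],[0,0,0],[0,0,0],[0,0,0],[0,0,0],[0,0,0],[0,0,0],[0,0,-3],[0,0,-6],[0,0,-10],[0,0,-15],[0,0,-25],[0,0,-30],[0,0,-30],[0,0,-30],[0,0,-20],[0,0,-10],[0,0,-5]], twist=[0,0,0,0,0,0,0,0,0,0,0,0,0,0,0,0,0,0], jaw=80)

```text
time: 38.35
position: [0.4787, -0.0975, 0.22]
tool_rot: [0.214, 0.977, -0.001, 0.003]
ft_force: [0.6, 0.3, -0.5]
grip_width: 0.0801
```

Request:
step_arm(slide=[[10,0,0],[20,0,0],[20,10,0],[10,20,0],[0,30,0],[0,30,0],[0,30,0],[0,30,0],[0,30,0],[0,30,0],[0,20,0],[0,10,0],[0,0,0]], twist=[0,0,0,0,0,0,0,0,0,0,0,0,0])

```text
time: 39.43
position: [0.523, 0.1474, 0.2159]
tool_rot: [0.212, 0.977, -0.0, -0.001]
ft_force: [-0.2, -0.1, 0.6]
grip_width: 0.0799
```

Run:
```python
from rig import robot
from h import *
o=robot.get_obs();print(o['position'],o['time'])
for n in('scene','top'):
    c=robot.camera(n);pickle.dump(c,open(n+'9.pkl','wb'))
    crop(c,*((70,130,440,170,1) if n=='x' else ((60,130,430,170) if n=='scene' else (100,150,350,130))),*( () if n=='x' else (1,)),'pics/%s9a.png'%n)
    im=c['color'];im=im[130:300,60:510] if n=='scene' else im[140:290,100:460]
    cv2.imwrite('pics/%s9.png'%n,cv2.resize(im,None,fx=1.77,fy=1.77,interpolation=cv2.INTER_CUBIC))
    C=cloud(c)*1000
    for k,x,y,r,z0 in(('bottle',482,-295,45,66),('jar',469,294,45,58),('tape',634,79,45,46),('sander',475,-96,75,40),('pot',630,-463,60,90),('tub',627,473,60,88),('blue',711,234,40,66)):
        m=(np.hypot(C[...,0]-x,C[...,1]-y)<r)&(C[...,2]>z0)&(C[...,2]<150);P=C[m]
        if len(P): print(n,k,len(P),'mid',((P.min(0)+P.max(0))/2)[:2].round(1),'z med/max',np.median(P[:,2]).round(1),P[:,2].max().round(1))
```

```text
[0.52299117 0.14743067 0.21594111] 39.4333
scene bottle 179 mid [ 486.2 -292.4] z med/max 78.1 106.0
scene jar 337 mid [473.7 294.3] z med/max 64.4 70.1
scene tape 241 mid [637.6  79.8] z med/max 52.0 58.8
scene sander 498 mid [479.9 -95. ] z med/max 46.7 53.7
scene pot 459 mid [ 630.  -463.8] z med/max 100.1 150.0
scene tub 1082 mid [626.8 473.2] z med/max 96.7 104.1
scene blue 215 mid [712.1 236.1] z med/max 75.9 104.9
top bottle 129 mid [ 482.8 -291.9] z med/max 79.8 105.2
top jar 44 mid [472.5 293.9] z med/max 64.7 71.7
top tape 140 mid [635.6  78.9] z med/max 53.0 62.4
top sander 419 mid [479.8 -93.3] z med/max 47.5 57.9
top pot 185 mid [ 628.3 -462.4] z med/max 101.4 149.7
top tub 735 mid [626.7 474.4] z med/max 97.0 107.7
top blue 120 mid [710.  238.4] z med/max 77.0 103.2
```

View pics/scene9.png

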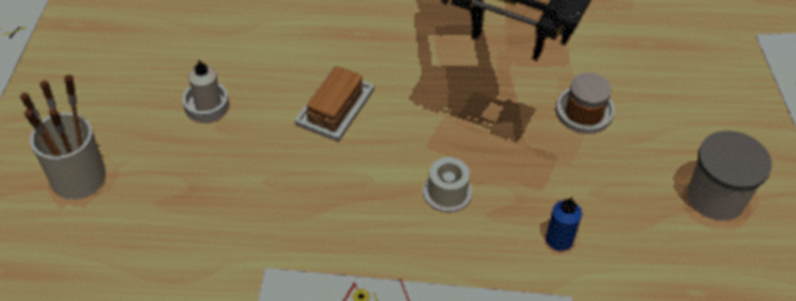

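View pics/top9.png

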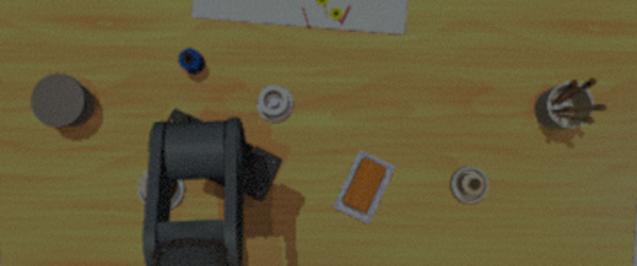

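All four items are seated. Their tops are at about 106, 64.5, 52 and 47 mm, which matches object height plus holder floor for each. The bystanders and the blue bottle have not moved, so I'm handing in.

```bash
python3 -c "
from rig import robot
print(robot.hand_in(), robot.get_obs()['time'])"
```

```text
the job is handed in; nothing more can be done
the job is handed in; nothing more can be done
```

I placed the bottle, jar, tape and sanding block in their holders in that order, then handed the job in at about 39.5 s of the 128 s allowed. Each one was lowered until the wrist force showed light contact (about 3–5 N) before I released it.

**Seating:** the last images from both cameras show all four upright and inside their holders. Measured tops were about 106, 64.5, 52 and 47 mm, each within about 1 mm of what full seating should give.

**Left alone:** the brush pot, the paint tub and the blue bottle are where they started, within measuring error, and the gripper is clear of everything.

**Checks that disagreed:** the two cameras differed by up to about 5 mm on a few readings, such as the narrow cup's rim, which I settled with the depth data. The sanding block was about 3 mm off along the tray's length, so I shifted it back before setting it down. In the last top view the arm partly hid the jar, so its check rests mainly on the scene camera. No check failed.

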